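Aim the inspection lamp at the dish and switch it on

ROBOT

A 7-joint arm with a two-finger parallel gripper is mounted at the origin on a cart in front of the work surface, level with it; the furniture and walls round the work are solid. World frame = base frame: x ahead of the robot, y to its left, z up, the work surface at z = 0. Lengths are in m, angles in rad, forces in N, time in s.
With the tool pointing down it reaches from about 0.4 to 0.875 m from the base axis. Payload 6.5 kg.
Tool frame: the origin (TCP) lies at the very end of the fingers, on their centre line; the grasp point (between the pads) lies 19 mm behind it (arm.grasp_offset is the distance from the TCP to the grasp point, in m); z points along the fingers, y is the line along which they close (so a half turn about z gives the same grasp; the last joint's range is limited). The gripper opens to 85 mm and grips with 20 to 120 N. Pads are 22 mm wide; open, the fingers measure 114 mm over their backs; the gripper's body (76 mm by 85 mm) begins 54 mm behind the grasp point. The pads swing forward as they close: fully open they stand 13 mm farther back than shut.
Start: joints at [-1.347, 0.536, -0.004, 1.538, 0.003, 1.067, -0.071], TCP at [0.186, 0.623, 0.231] pointing down, gripper open.
Joint ranges: [-2.7, 2.7], [-0.37, 2.16], [-1.27, 1.26], [0.24, 2.4], [-1.31, 4.45], [0.19, 1.91], [-2.76, 2.76]. Speed limits (rad/s): [2.39, 2.39, 3.14, 3.14, 3.14, 3.14, 3.14].

INTERFACE

Orientations are given as a rotation vector (axis times angle).
In Python, from rig import arm, cams gives the robot as it stands. The module is installed in compiled form; this text tells all that it offers.
- The arm moves only by the tool carry_out, never from a script. Its argument "rows" is a list of rows, each an object of numbers: "tx", "ty", "tz": the shift along the tool's x, y, z in m; "ax", "ay", "az": the turn, a rotation vector about the tool's x, y, z in rad; "fingers": the opening, from -1 (shut) to 1 (fully open). In form: [{"tx": .., "ty": .., "tz": .., "ax": .., "ay": .., "az": .., "fingers": ..}, ...]. A call has 1 to 20 rows; each row is the pose to reach, as a shift and turn from the pose commanded when the call began, along the tool's axes at that moment; what a row does not reach only later rows make up. A row lasts 1/10 s, in which the tool goes at most 50 mm and 8.59 degrees, less where a joint would pass 70% of its speed; a pose out of reach is approached as far as the arm can. A call with a gripper value outside its range is refused whole. The fingers move at their own pace and stop on an object; "newtons" is the grip in N (left out, the last holds). Time passes only in rows, so rows that repeat a pose let the fingers close. It gives the time, the measured TCP pose, the force, the opening and the grip force at its end, in the units of the state.
- arm.read_state(): the state, without advancing time (a new reading comes with each control period).
- cams.read_camera(name): name is "side" or "top"; returns the picture (400x640x3 uint8, red, green, blue); there is no depth.
- cams.get_calibration(name): a dict with "fx", "fy", "cx", "cy" (pixels), "k1" (the pictures are not rectified: a ray, as slopes to the right and down, at radius r is drawn at 1 + k1 r^2 times it, then the intrinsics apply), "rvec" (rotation vector, rad) and "tvec" (3), from world to camera coordinates, as OpenCV has them. Camera axes: x right, y down, z forward; pixel columns grow to the right and rows downward; lengths in m; the calibration is good to about 2 mm. A picture is of the moment at which its call begins. get_calibration takes no time and is no camera call.
- arm.job_done(): hands the job in; it is judged then, once.
The state is a dict: "time": time; "joint_positions": joint angles; "qd": joint speeds; "joint_efforts": joint torques, N m; "tool_pos": TCP position; "eef_rot": TCP orientation; "ft_force": force on the tool from outside, world axes, zero at the start; "moment": the same for the moment, N m; "width": opening from 0.0 (shut) to 1.0 (fully open); "finger_force": force on a finger pad.
Only numpy, scipy, OpenCV 4.12 (cv2) and the standard library are available. Lean on these libraries where they do the work, as an engineer would, in place of code of your own. Each camera call takes 0.05 s, during which the arm holds its last target. There are 200 camera calls.

TASK

Light up the round shallow dish for inspection. With a fingertip, push the swinging boom of the small lamp stand round until its lamp head points straight at the middle of the dish, then press the button on top of the stand's post fully down and let it go. Push gently, do not pinch or grasp anything, and leave the dish and the other things round the stand standing where they are.

Things in the scene. Friction and masses are not known exactly. Their poses are not given: they have to be found in the camera images.
- stand: small lamp stand, fixed to the table; origin on the table under the axis of its upright post, z up. Round dark steel foot 116 mm across and 18 mm high, post 22 mm thick. A horizontal boom turns about the post; a push button sits on top of the post
- boom (a joint): turn of the boom about the upright post axis, rad, from -1.9 to 1.9 (stops); 0: the boom points along the stand's x axis; grows anticlockwise seen from above. It stays where it is left (friction about 0.12 N m, so a push of about 1 N at boom_mid turns it) and does not coast. Starts pointing between the things round the stand
- boom_mid (a point): point in the middle of the boom's square aluminium bar, 110 mm from the post axis, 117 mm above the table; x along the boom outwards, y across it, z up. The bar is 14 mm wide and 16 mm high (109 to 125 mm above the table), free on both flanks from 25 to 150 mm from the post axis. Opposite it a short tail with a counterweight reaches 62 mm from the axis
- boom_tip (a point): joint of the grey conical lamp head at the outer end of the boom, 165 mm from the post axis, 117 mm above the table; x along the boom outwards (the direction in which the lamp points, seen from above), y across it, z up. The head is 44 mm across, reaches about 210 mm from the axis and down to about 78 mm above the table
- switch (a joint): travel of the push button, m: 0 up, 0.005 fully down; it springs back. About 1.5 N starts it, about 5 N holds it fully down
- switch_top (a point): centre of the top of the round grey button, 28 mm across, 146.5 mm above the table on the post axis; pressed straight down. Fully down it still stands 3.5 mm above its black housing, 36 mm across
- dish: round shallow clear dish with a pale layer in it, 57 mm across, 12 mm high, loose; origin at the centre of its underside. It stands about 230 mm from the post axis, at one of four places round the stand
- loupe: black waisted loupe, 42 mm across, 42 mm high, loose; origin at the centre of its underside; at another of the four places
- weight: dark red block weight with a white band, 34 x 56 x 23 mm, loose; origin at the centre of its underside; at another of the four places
- slide_box: flat blue box, 63 x 86 x 30 mm, loose; origin at the centre of its underside; at another of the four places

How it is judged:
On the way, in this order (a step that is already met when the one before it is completed fails the run):
1. the lamp points at the dish (y of dish in the frame of boom_tip between -0.015 and 0.015 m and x of dish in the frame of boom_tip above 0 m and value of joint switch below 0.002 m), for 0.2 s.
2. the button is pressed fully down while the lamp points at the dish (y of dish in the frame of boom_tip between -0.015 and 0.015 m and x of dish in the frame of boom_tip above 0 m and value of joint switch above 0.004 m), for 0.05 s.
At the end, for the whole second after the job is handed in: the line of the boom passes within 15 mm of the dish's centre, with the dish ahead of the lamp; boom at rest, button released (within 1 mm of its top); the dish and the three other things within 10 mm of where they stood (y of dish in the frame of boom_tip between -0.015 and 0.015 m and x of dish in the frame of boom_tip above 0 m and distance of each of dish, loupe, weight, slide_box from where it was at the start of the episode below 0.01 m and value of joint switch below 0.001 m and velocity of joint boom between -0.05 and 0.05 rad/s); the robot touches nothing.
It fails at once if the dish or one of the things round the stand is moved by more than 10 mm or lifted (distance of any of dish, loupe, weight, slide_box from where it was at the start of the episode above 0.01 m).
It fails at once if the fingers press the stand, its boom or its button with more than 40 N (contact force between the fingers and stand above 40 N).
It fails at once if the bar of the boom is pinched between the fingers (contact force between the fingers and stand above 1 N and x of the grasp point in the frame of boom_mid between -0.09 and 0.045 m and y of the grasp point in the frame of boom_mid between -0.006 and 0.006 m and z of the grasp point in the frame of boom_mid between -0.012 and 0.012 m).
It fails at once if the stand or its boom is pushed by the arm or the gripper's body instead of the fingers (contact force between the arm and stand above 3 N).
It also fails if it takes over 56 s, if anything falls off the work surface, if the arm or the gripper's body presses on something with over 40 N, if the wrist force passes 120 N, or if a joint passes its speed limit or range.

## Working session

There is one attempt and no reset: what is moved stays moved. The work goes in short steps, Python scripts to look and compute and a tool call to move; the robot and the scene stay as the last step left them, time stands still between calls to the robot, and variables do not carry over. Pictures are saved under pics/ and viewed, at most 10 in all, crops included, and the job is handed in when it is done.

Besides the shell and the picture viewer there is one more tool, called after "Emit:" by a JSON object that holds its "method" and its "body", one argument or row to a line. carry_out: Moves the arm, as the interface text tells. Its arguments: {"type":"object","properties":{"rows":{"type":"array"},"newtons":{"type":"number"}},"required":["rows"]}

```bash
mkdir -p pics
cat > h.py <<'E'
import numpy as np, cv2
from rig import arm, cams
def pix2plane(c,uv,z):
    K=np.array([[c['fx'],0,c['cx']],[0,c['fy'],c['cy']],[0,0,1]],float)
    n=cv2.undistortPoints(np.array(uv,float).reshape(-1,1,2),K,np.array([c['k1'],0,0,0,0.])).reshape(-1,2)
    R=cv2.Rodrigues(np.array(c['rvec'],float))[0]; t=np.array(c['tvec'],float).ravel()
    o=-R.T@t; d=np.c_[n,np.ones(len(n))]@R
    return o+d*((z-o[2])/d[:,2])[:,None]
def proj(c,P):
    K=np.array([[c['fx'],0,c['cx']],[0,c['fy'],c['cy']],[0,0,1]],float)
    return cv2.projectPoints(np.array(P,float).reshape(-1,1,3),np.array(c['rvec'],float),np.array(c['tvec'],float),K,np.array([c['k1'],0,0,0,0.]))[0].reshape(-1,2)
def shot(name,f):
    im=cams.read_camera(name); cv2.imwrite(f,im[:,:,::-1]); return im
E
python3 - <<'E'
from h import *
for n in('top','side'):
    shot(n,f'pics/{n}1.png'); print(cams.get_calibration(n))
s=arm.read_state(); print(s['time'],s['tool_pos'],s['eef_rot'],s['width'],arm.grasp_offset)
E
```

```text
{'fx': 511.5014531814332, 'fy': 511.5014531814332, 'cx': 317.9915239541454, 'cy': 194.2306416689123, 'k1': -0.035764862039396245, 'rvec': array([ 2.15358949, -2.11587699,  0.21924103]), 'tvec': array([-0.05042032,  0.64643458,  1.09964192])}
{'fx': 497.4962512803423, 'fy': 497.4962512803423, 'cx': 324.40232405959915, 'cy': 200.19328950695152, 'k1': -0.15400463730667682, 'rvec': array([ 2.00505631, -0.17413863,  0.10924989]), 'tvec': array([-0.63881604,  0.12979109,  1.36043608])}
0.1 [0.18560043 0.62234752 0.23049623] [-4.53522868e-01 -3.10857965e+00  2.44779542e-03] 1.0005855003734274 0.0187
```

View pics/top1.png

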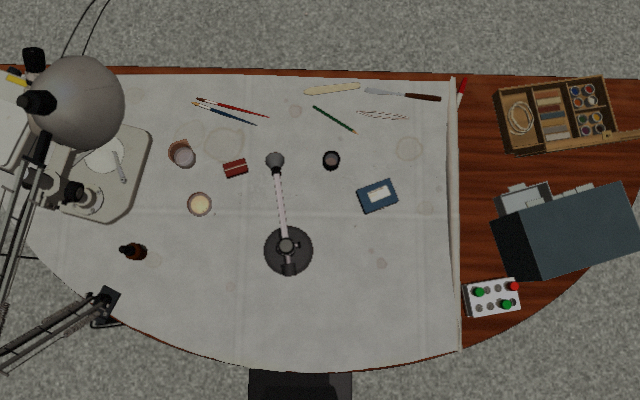

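View pics/side1.png

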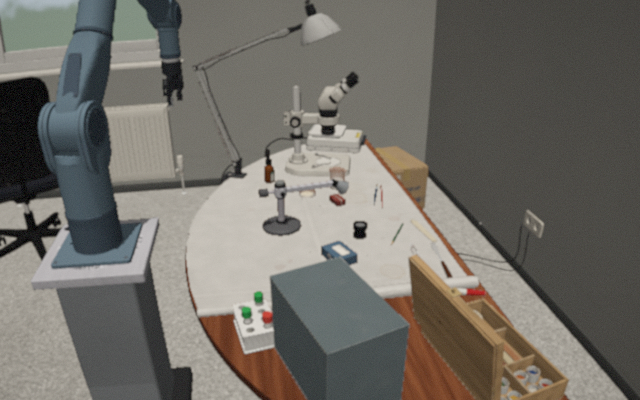

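The top view shows the stand's foot near (288,250) with the boom pointing to the lamp head at (275,160). The dish is at (199,204), the weight at (235,168), the loupe at (331,160) and the box at (377,196). The side view agrees with this, and the arm is clear to the left.

Run:
```python
from h import *
c=cams.get_calibration('top'); im=cv2.imread('pics/top1.png'); hsv=cv2.cvtColor(im,cv2.COLOR_BGR2HSV)
def blob(m,x,y,r,name,z):
    k=np.zeros_like(m); k[y-r:y+r,x-r:x+r]=m[y-r:y+r,x-r:x+r]
    cs=cv2.findContours(k,cv2.RETR_EXTERNAL,cv2.CHAIN_APPROX_NONE)[0]; q=max(cs,key=cv2.contourArea)
    M=cv2.moments(q); e=cv2.fitEllipse(q); p=pix2plane(c,[[M['m10']/M['m00'],M['m01']/M['m00']],e[0]],z); print(name,e,p.round(4).tolist()); return p[1]
V=hsv[:,:,2];S=hsv[:,:,1]
u8=lambda b:(b*255).astype(np.uint8)
foot=blob(u8(V<100),288,250,32,'foot',.018)
dish=blob(u8(S>60),199,204,18,'dish',.008)
btn=blob(u8(V>95),287,244,9,'button',.1465)
blob(u8(V<70),331,160,16,'loupe',.03)
blob(u8(S>120),235,168,20,'weight',.02)
blob(u8(S>100),377,196,26,'box',.03)
head=blob(u8((V<140)),275,160,13,'head',.115)
v=dish-foot; b=head-foot
print('dist',np.hypot(*v[:2]),'dish ang',np.arctan2(v[1],v[0]),'boom ang',np.arctan2(b[1],b[0]),np.hypot(*b[:2]))
print(proj(c,[[foot[0],foot[1],.1465],arm.read_state()['tool_pos']]))
cr=im[130:285,165:405]; cv2.imwrite('pics/crop1.png',cv2.resize(cr,None,fx=3.3,fy=3.3,interpolation=cv2.INTER_CUBIC))
```

```text
foot ((288.1483154296875, 251.49485778808594), (47.314002990722656, 49.2645149230957), 64.76676177978516) [[0.52, 0.0268, 0.018], [0.5197, 0.0268, 0.018]]
dish ((197.6819305419922, 202.96348571777344), (20.84357261657715, 21.61640739440918), 96.6629638671875) [[0.6304, 0.2429, 0.008], [0.6304, 0.243, 0.008]]
button ((283.8948669433594, 235.88937377929688), (2.1539108753204346, 6.1864166259765625), 83.81131744384766) [[0.5426, 0.0313, 0.1465], [0.5424, 0.0317, 0.1465]]
loupe ((330.75323486328125, 160.41343688964844), (16.16541290283203, 19.947525024414062), 8.725661277770996) [[0.7344, -0.0684, 0.03], [0.7345, -0.0684, 0.03]]
weight ((236.18988037109375, 171.0220184326172), (7.211340427398682, 28.01496696472168), 72.67301177978516) [[0.7066, 0.1539, 0.02], [0.7065, 0.1541, 0.02]]
box ((376.92791748046875, 195.41868591308594), (27.274303436279297, 40.690826416015625), 69.38774108886719) [[0.6531, -0.1778, 0.03], [0.6527, -0.1772, 0.03]]
head ((274.8919372558594, 159.787841796875), (28.083017349243164, 29.35280418395996), 29.493267059326172) [[0.7112, 0.0567, 0.115], [0.7116, 0.0573, 0.115]]
dist 0.24291012677816767 dish ang 1.0976478485451409 boom ang 0.15796457266068895 0.19430525482675728
[[285.98435866 246.98475094]
 [-51.47014552 422.15150123]]
```

View pics/crop1.png

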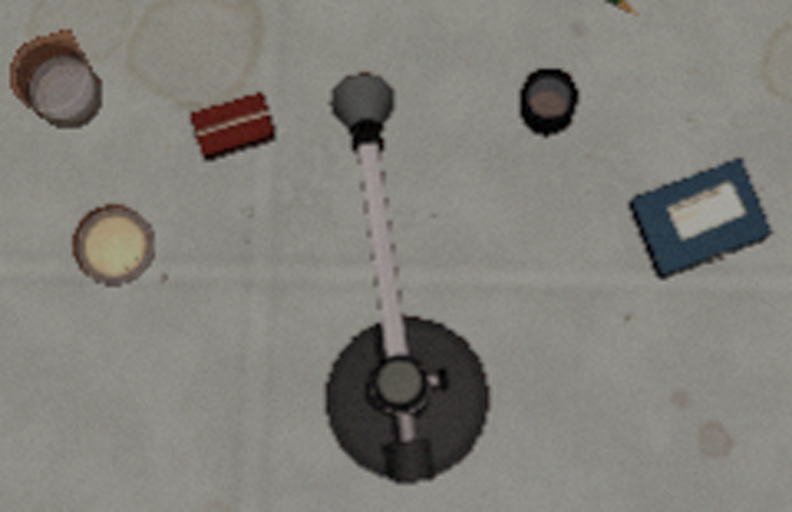

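The crop shows the button at about (286.2,245.2), the foot centre at (288.3,250.6), the dish outline centred at (199.2,203.9), and the boom running to a neck at about (276.5,171).

Run:
```python
from h import *
c=cams.get_calibration('top')
f=pix2plane(c,[[288.3,250.6]],.018)[0]; b=pix2plane(c,[[286.2,245.2]],.1465)[0]
d=pix2plane(c,[[199.2,203.9]],.008)[0]; dr=pix2plane(c,[[199.2-12.3,203.9],[199.2+12.3,203.9]],.008)
bar=pix2plane(c,[[165+370/3.3,130+150/3.3],[165+396/3.3,130+350/3.3]],.125)
print(f,b,d,np.ptp(dr,0),bar)
for p in(f,b,(f+b)/2):
    v=d-p; print(np.hypot(*v[:2]),np.arctan2(v[1],v[0]))
w=bar[0]-bar[1]; print('boom',np.arctan2(w[1],w[0]))
s=arm.read_state();R=cv2.Rodrigues(np.array(s['eef_rot']))[0];print(R.round(3),s['tool_pos'])
```

```text
[0.52172727 0.02646344 0.018     ] [0.52333755 0.02641379 0.1465    ] [0.62819678 0.23928454 0.008     ] [0.00113798 0.05783147 0.        ] [[0.67444099 0.05078047 0.125     ]
 [0.54429079 0.03031538 0.125     ]]
0.23796759607972767 1.1069271181361875
0.23729604926905626 1.1130896246961361
0.23763069462480557 1.110004017596168
boom 0.15596501333893864
[[-0.958  0.286 -0.   ]
 [ 0.286  0.958 -0.002]
 [-0.    -0.002 -1.   ]] [0.18560043 0.62234752 0.23049623]
```

Run:
```python
from h import *
t=cams.get_calibration('top');s=cams.get_calibration('side')
print('base',pix2plane(t,[[108,298]],.02),pix2plane(s,[[237,173]],.0))
for uv in([237,155],[218,120],[208,95],[200,68],[240,48],[300,30]):
    for z in(.05,.1,.15,.2,.25,.3,.35,.4,.45,.5,.55,.6):
        p=pix2plane(s,[uv],z)[0]
        # depth along the side camera ray: print candidates with top projection inside the view
        q=proj(t,[p])[0]
        if -60<q[0]<140 and 100<q[1]<450: print(uv,z,p.round(3),q.round(0))
im=cv2.imread('pics/top1.png')[:400,:330]; cv2.imwrite('pics/left.png',cv2.resize(im,None,fx=1.8,fy=1.5))
```

```text
base [[0.40705261 0.43057403 0.02      ]] [[0.40047675 0.48118679 0.        ]]
[237, 155] 0.05 [0.405 0.54  0.05 ] [ 53. 298.]
[237, 155] 0.1 [0.407 0.401 0.1  ] [108. 299.]
[218, 120] 0.15 [0.338 0.689 0.15 ] [-47. 331.]
[218, 120] 0.2 [0.346 0.51  0.2  ] [ 28. 331.]
[218, 120] 0.25 [0.354 0.331 0.25 ] [112. 331.]
[208, 95] 0.3 [0.32  0.483 0.3  ] [ 11. 352.]
[208, 95] 0.35 [0.333 0.262 0.35 ] [131. 350.]
[200, 68] 0.4 [0.302 0.459 0.4  ] [-12. 373.]
```

```bash
cat >> h.py <<'E'
def rows(wps,step=.045,turn=.12):
    "waypoints (x,y,z,yaw of tool y), tool down -> interpolated rows"
    s=arm.read_state(); R=cv2.Rodrigues(np.array(s['eef_rot']))[0]; p=np.array(s['tool_pos']); yaw=np.arctan2(R[1,1],R[0,1])
    y0=yaw; cur=np.r_[p,yaw]; out=[]
    for w in wps:
        w=np.array(w,float); n=int(np.ceil(max(np.linalg.norm(w[:3]-cur[:3])/step,abs(w[3]-cur[3])/turn,1)))
        for i in range(1,n+1):
            q=cur+(w-cur)*i/n; d=R.T@(q[:3]-p); out.append([*d.round(3),round(y0-q[3],3)])
        cur=w
    print(s['time'],p.round(4),round(y0,3))
    for r in out: print(r)
E
python3 - <<'E'
from h import *
s=arm.read_state(); z=.23
A=[(.43*np.cos(a),.43*np.sin(a),z,max(a,.16)) for a in np.linspace(1.28,-.1,14)]
rows([A[0]]+A[1:])
E
```

```text
0.1 [0.1856 0.6223 0.2305] 1.281
[np.float64(-0.0), np.float64(-0.044), np.float64(0.0), np.float64(0.0)]
[np.float64(-0.0), np.float64(-0.088), np.float64(0.0), np.float64(0.0)]
[np.float64(-0.0), np.float64(-0.132), np.float64(0.001), np.float64(0.001)]
[np.float64(-0.0), np.float64(-0.176), np.float64(0.001), np.float64(0.001)]
[np.float64(-0.0), np.float64(-0.219), np.float64(0.001), np.float64(0.001)]
[np.float64(-0.023), np.float64(-0.221), np.float64(0.001), np.float64(0.054)]
[np.float64(-0.046), np.float64(-0.222), np.float64(0.001), np.float64(0.107)]
[np.float64(-0.068), np.float64(-0.226), np.float64(0.001), np.float64(0.16)]
[np.float64(-0.091), np.float64(-0.229), np.float64(0.001), np.float64(0.213)]
[np.float64(-0.113), np.float64(-0.235), np.float64(0.001), np.float64(0.266)]
[np.float64(-0.135), np.float64(-0.241), np.float64(0.001), np.float64(0.32)]
[np.float64(-0.156), np.float64(-0.249), np.float64(0.001), np.float64(0.373)]
[np.float64(-0.178), np.float64(-0.258), np.float64(0.001), np.float64(0.426)]
[np.float64(-0.198), np.float64(-0.268), np.float64(0.001), 
[... 658 characters left out ...]
t64(-0.351), np.float64(-0.402), np.float64(0.001), np.float64(0.956)]
[np.float64(-0.363), np.float64(-0.421), np.float64(0.001), np.float64(1.01)]
[np.float64(-0.376), np.float64(-0.44), np.float64(0.001), np.float64(1.063)]
[np.float64(-0.386), np.float64(-0.461), np.float64(0.001), np.float64(1.092)]
[np.float64(-0.396), np.float64(-0.481), np.float64(0.001), np.float64(1.121)]
[np.float64(-0.403), np.float64(-0.503), np.float64(0.001), np.float64(1.121)]
[np.float64(-0.411), np.float64(-0.524), np.float64(0.001), np.float64(1.121)]
[np.float64(-0.417), np.float64(-0.546), np.float64(0.001), np.float64(1.121)]
[np.float64(-0.422), np.float64(-0.568), np.float64(0.001), np.float64(1.121)]
```

Emit:
{"method": "carry_out", "body": {
  "rows": [
    {"ty": -0.044, "fingers": -1},
    {"ty": -0.088, "fingers": -1},
    {"ty": -0.132, "fingers": -1},
    {"ty": -0.176, "fingers": -1},
    {"ty": -0.22, "fingers": -1},
    {"tx": -0.046, "ty": -0.222, "az": 0.107, "fingers": -1},
    {"tx": -0.091, "ty": -0.229, "az": 0.213, "fingers": -1},
    {"tx": -0.135, "ty": -0.241, "az": 0.32, "fingers": -1},
    {"tx": -0.178, "ty": -0.258, "az": 0.426, "fingers": -1},
    {"tx": -0.218, "ty": -0.279, "az": 0.532, "fingers": -1},
    {"tx": -0.256, "ty": -0.304, "az": 0.638, "fingers": -1},
    {"tx": -0.291, "ty": -0.333, "az": 0.744, "fingers": -1},
    {"tx": -0.323, "ty": -0.366, "az": 0.85, "fingers": -1},
    {"tx": -0.351, "ty": -0.402, "az": 0.956, "fingers": -1},
    {"tx": -0.376, "ty": -0.44, "az": 1.063, "fingers": -1},
    {"tx": -0.396, "ty": -0.481, "az": 1.121, "fingers": -1},
    {"tx": -0.411, "ty": -0.524, "az": 1.121, "fingers": -1},
    {"tx": -0.422, "ty": -0.568, "az": 1.121, "fingers": -1},
    {"tx": -0.422, "ty": -0.568, "az": 1.121, "fingers": -1}
  ]
}}

```text
invalid input at $.rows[0]: expected keys tx, ty, tz, ax, ay, az, fingers
```

Run:
```python
from h import *
print(arm.read_state())
rows([(.54,-.06,.23,.156),(.627,-.012,.23,.156),(.627,-.012,.102,.156)])
```

```text
{'time': 0.1, 'joint_positions': array([-1.34719428,  0.53709824, -0.00443661,  1.5387728 ,  0.00260734,
        1.0672891 , -0.07121513]), 'qd': array([ 0.0011439 , -0.00223781,  0.00193949, -0.00357813, -0.00055638,
        0.00017652,  0.00056959]), 'joint_efforts': array([ 3.56936100e-03, -5.84567928e+01,  1.05246842e+00, -2.59778827e+01,
        1.27316831e-02,  4.57237533e-03, -1.52513245e-06]), 'tool_pos': array([0.18560043, 0.62234752, 0.23049623]), 'eef_rot': array([-4.53522868e-01, -3.10857965e+00,  2.44779542e-03]), 'ft_force': array([ 0.09258584,  0.35689834, -0.85625972]), 'moment': array([ 0.01611675,  0.01493574, -0.03154865]), 'finger_force': 0.0, 'width': 1.0005855003734274}
0.1 [0.1856 0.6223 0.2305] 1.281
[np.float64(-0.03), np.float64(-0.031), np.float64(0.0), np.float64(0.063)]
[np.float64(-0.059), np.float64(-0.061), np.float64(0.0), np.float64(0.125)]
[np.float64(-0.089), np.float64(-0.092), np.float64(0.0), np.float64(0.188)]
[np.float64(-0.119), np.float64(-0.123), np.float64(0.0), np.float64(0.25)]
[np.float64(-0.148), np.float64(-0.154), np.float64(0.0), np
[... 809 characters left out ...]
t64(-0.475), np.float64(-0.491), np.float64(0.001), np.float64(1.0)]
[np.float64(-0.505), np.float64(-0.522), np.float64(0.001), np.float64(1.063)]
[np.float64(-0.535), np.float64(-0.553), np.float64(0.001), np.float64(1.125)]
[np.float64(-0.558), np.float64(-0.529), np.float64(0.001), np.float64(1.125)]
[np.float64(-0.581), np.float64(-0.505), np.float64(0.001), np.float64(1.125)]
[np.float64(-0.604), np.float64(-0.482), np.float64(0.001), np.float64(1.125)]
[np.float64(-0.604), np.float64(-0.482), np.float64(0.044), np.float64(1.125)]
[np.float64(-0.604), np.float64(-0.482), np.float64(0.087), np.float64(1.125)]
[np.float64(-0.604), np.float64(-0.482), np.float64(0.129), np.float64(1.125)]
```

All keys are required in every row, so I'll resend it with them filled in.

Emit:
{"method": "carry_out", "body": {
  "rows": [
    {"tx": 0, "ty": -0.044, "tz": 0, "ax": 0, "ay": 0, "az": 0, "fingers": -1},
    {"tx": 0, "ty": -0.088, "tz": 0, "ax": 0, "ay": 0, "az": 0, "fingers": -1},
    {"tx": 0, "ty": -0.132, "tz": 0, "ax": 0, "ay": 0, "az": 0, "fingers": -1},
    {"tx": 0, "ty": -0.176, "tz": 0, "ax": 0, "ay": 0, "az": 0, "fingers": -1},
    {"tx": 0, "ty": -0.22, "tz": 0, "ax": 0, "ay": 0, "az": 0, "fingers": -1},
    {"tx": -0.046, "ty": -0.222, "tz": 0, "ax": 0, "ay": 0, "az": 0.107, "fingers": -1},
    {"tx": -0.091, "ty": -0.229, "tz": 0, "ax": 0, "ay": 0, "az": 0.213, "fingers": -1},
    {"tx": -0.135, "ty": -0.241, "tz": 0, "ax": 0, "ay": 0, "az": 0.32, "fingers": -1},
    {"tx": -0.178, "ty": -0.258, "tz": 0, "ax": 0, "ay": 0, "az": 0.426, "fingers": -1},
    {"tx": -0.218, "ty": -0.279, "tz": 0, "ax": 0, "ay": 0, "az": 0.532, "fingers": -1},
    {"tx": -0.256, "ty": -0.304, "tz": 0, "ax": 0, "ay": 0, "az": 0.638, "fingers": -1},
    {"tx": -0.291, "ty": -0.333, "tz": 0, "ax": 0, "ay": 0, "az": 0.744, "fingers": -1},
    {"tx": -0.323, "ty": -0.366, "tz": 0, "ax": 0, "ay": 0, "az": 0.85, "fingers": -1},
    {"tx": -0.351, "ty": -0.402, "tz": 0, "ax": 0, "ay": 0, "az": 0.956, "fingers": -1},
    {"tx": -0.376, "ty": -0.44, "tz": 0, "ax": 0, "ay": 0, "az": 1.063, "fingers": -1},
    {"tx": -0.396, "ty": -0.481, "tz": 0, "ax": 0, "ay": 0, "az": 1.121, "fingers": -1},
    {"tx": -0.411, "ty": -0.524, "tz": 0, "ax": 0, "ay": 0, "az": 1.121, "fingers": -1},
    {"tx": -0.422, "ty": -0.568, "tz": 0, "ax": 0, "ay": 0, "az": 1.121, "fingers": -1},
    {"tx": -0.422, "ty": -0.568, "tz": 0, "ax": 0, "ay": 0, "az": 1.121, "fingers": -1},
    {"tx": -0.422, "ty": -0.568, "tz": 0, "ax": 0, "ay": 0, "az": 1.121, "fingers": -1}
  ]
}}

```text
time: 2.1
tool_pos: [0.4276, -0.0426, 0.2312]
eef_rot: [-2.04, -2.389, 0.0]
ft_force: [-0.5, 1.3, -0.8]
width: -0.0
finger_force: 0.0
```

Run:
```python
from h import *
print(arm.read_state()['joint_positions'].round(2))
rows([(.54,-.06,.23,.156),(.627,-.014,.23,.156),(.627,-.014,.102,.156)])
```

```text
[-0.53  0.17  0.58  2.12 -0.12  0.89  0.28]
2.1 [ 0.4276 -0.0426  0.2312] 0.157
[np.float64(-0.012), np.float64(0.036), np.float64(0.0), np.float64(0.0)]
[np.float64(-0.023), np.float64(0.072), np.float64(0.001), np.float64(0.001)]
[np.float64(-0.035), np.float64(0.108), np.float64(0.001), np.float64(0.001)]
[np.float64(-0.024), np.float64(0.139), np.float64(0.001), np.float64(0.001)]
[np.float64(-0.014), np.float64(0.17), np.float64(0.001), np.float64(0.001)]
[np.float64(-0.003), np.float64(0.201), np.float64(0.001), np.float64(0.001)]
[np.float64(-0.003), np.float64(0.201), np.float64(0.044), np.float64(0.001)]
[np.float64(-0.003), np.float64(0.201), np.float64(0.086), np.float64(0.001)]
[np.float64(-0.003), np.float64(0.201), np.float64(0.129), np.float64(0.001)]
```

Emit:
{"method": "carry_out", "body": {
  "rows": [
    {"tx": -0.012, "ty": 0.036, "tz": 0, "ax": 0, "ay": 0, "az": 0, "fingers": -1},
    {"tx": -0.023, "ty": 0.072, "tz": 0, "ax": 0, "ay": 0, "az": 0, "fingers": -1},
    {"tx": -0.035, "ty": 0.108, "tz": 0, "ax": 0, "ay": 0, "az": 0, "fingers": -1},
    {"tx": -0.024, "ty": 0.139, "tz": 0, "ax": 0, "ay": 0, "az": 0, "fingers": -1},
    {"tx": -0.014, "ty": 0.17, "tz": 0, "ax": 0, "ay": 0, "az": 0, "fingers": -1},
    {"tx": -0.003, "ty": 0.201, "tz": 0, "ax": 0, "ay": 0, "az": 0, "fingers": -1},
    {"tx": -0.003, "ty": 0.201, "tz": 0.03, "ax": 0, "ay": 0, "az": 0, "fingers": -1},
    {"tx": -0.003, "ty": 0.201, "tz": 0.06, "ax": 0, "ay": 0, "az": 0, "fingers": -1},
    {"tx": -0.003, "ty": 0.201, "tz": 0.09, "ax": 0, "ay": 0, "az": 0, "fingers": -1},
    {"tx": -0.003, "ty": 0.201, "tz": 0.115, "ax": 0, "ay": 0, "az": 0, "fingers": -1},
    {"tx": -0.003, "ty": 0.201, "tz": 0.129, "ax": 0, "ay": 0, "az": 0, "fingers": -1},
    {"tx": -0.003, "ty": 0.201, "tz": 0.129, "ax": 0, "ay": 0, "az": 0, "fingers": -1},
    {"tx": -0.003, "ty": 0.201, "tz": 0.129, "ax": 0, "ay": 0, "az": 0, "fingers": -1}
  ]
}}

```text
time: 3.4
tool_pos: [0.6273, -0.0122, 0.103]
eef_rot: [2.035, 2.393, 0.001]
ft_force: [0.4, -0.2, 0.5]
width: 0.002
finger_force: 0.0
```

Run:
```python
from h import *
im=shot('top','pics/top2.png'); s=shot('side','pics/side2.png')
a=cv2.resize(im[120:300,160:420],(780,540)); b=s[130:290,200:440]
cv2.imwrite('pics/c2.png',a[:,:,::-1]); print(arm.read_state()['ft_force'],arm.read_state()['tool_pos'])
# push arc: grasp line 18 mm right of bar axis, radius .105
P=np.array([.5228,.0265])
def at(th,off,r=.105): 
    u=np.array([np.cos(th),np.sin(th)]);n=np.array([-u[1],u[0]]);q=P+r*u-off*n;return (*q,.102,th)
rows([at(.156,.018)]+[at(t,.018) for t in np.arange(.21,1.06,.05)],step=.012)
```

```text
[ 1.17017113 -0.28547098 -0.26909967] [ 0.62792555 -0.0126726   0.10382372]
3.5 [ 0.6279 -0.0127  0.1038] 0.16
[np.float64(0.009), np.float64(0.002), np.float64(0.0), np.float64(0.001)]
[np.float64(0.018), np.float64(0.004), np.float64(0.001), np.float64(0.002)]
[np.float64(0.028), np.float64(0.006), np.float64(0.001), np.float64(0.003)]
[np.float64(0.037), np.float64(0.007), np.float64(0.002), np.float64(0.004)]
[np.float64(0.043), np.float64(0.008), np.float64(0.002), np.float64(-0.05)]
[np.float64(0.048), np.float64(0.009), np.float64(0.002), np.float64(-0.1)]
[np.float64(0.053), np.float64(0.009), np.float64(0.002), np.float64(-0.15)]
[np.float64(0.059), np.float64(0.009), np.float64(0.002), np.float64(-0.2)]
[np.float64(0.064), np.float64(0.009), np.float64(0.002), np.float64(-0.25)]
[np.float64(0.069), np.float64(0.008), np.float64(0.002), np.float64(-0.3)]
[np.float64(0.075), np.float64(0.007), np.float64(0.002), np.float64(-0.35)]
[np.float64(0.08), np.float64(0.006), np.float64(0.002), np.float64(-0.4)]
[np.float64(0.085), np.float64(0.005), np.float64(0.002), np.float64(-0.45)]
[np.float64(0.09), np.float64(0.003), np.float64(0.002), np.float64(-0.5)]
[np.float64(0.095), np.float64(0.001), np.float64(0.002), np.float64(-0.55)]
[np.float64(0.1), np.float64(-0.001), np.float64(0.002), np.float64(-0.6)]
[np.float64(0.105), np.float64(-0.003), np.float64(0.002), np.float64(-0.65)]
[np.float64(0.109), np.float64(-0.006), np.float64(0.002), np.float64(-0.7)]
[np.float64(0.114), np.float64(-0.008), np.float64(0.002), np.float64(-0.75)]
[np.float64(0.118), np.float64(-0.011), np.float64(0.002), np.float64(-0.8)]
[np.float64(0.122), np.float64(-0.015), np.float64(0.002), np.float64(-0.85)]
```

View pics/c2.png

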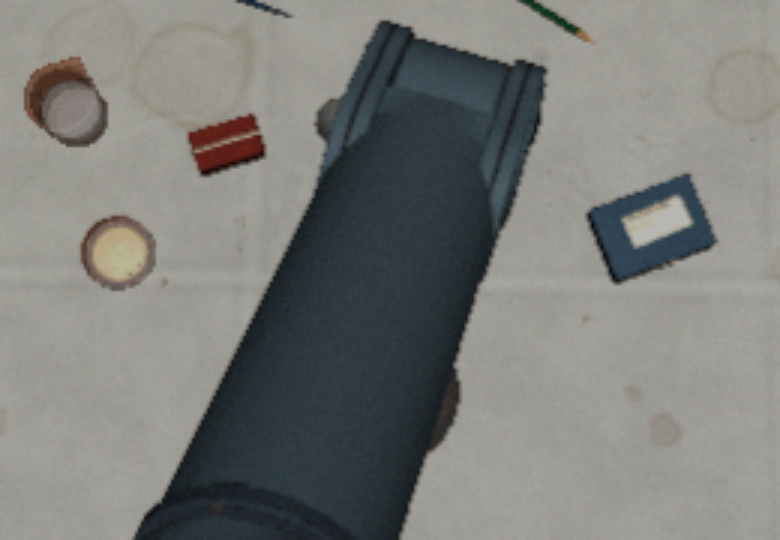

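The arm hides the stand in the top view; the dish at (118,252) in the crop and the other items are unmoved. Now I'll push the boom round its arc and stop a little short of the dish.

Emit:
{"method": "carry_out", "body": {
  "rows": [
    {"tx": 0.018, "ty": 0.004, "tz": 0, "ax": 0, "ay": 0, "az": 0, "fingers": -1},
    {"tx": 0.028, "ty": 0.006, "tz": 0, "ax": 0, "ay": 0, "az": 0, "fingers": -1},
    {"tx": 0.037, "ty": 0.007, "tz": 0.001, "ax": 0, "ay": 0, "az": 0, "fingers": -1},
    {"tx": 0.043, "ty": 0.008, "tz": 0.001, "ax": 0, "ay": 0, "az": -0.05, "fingers": -1},
    {"tx": 0.048, "ty": 0.009, "tz": 0.001, "ax": 0, "ay": 0, "az": -0.1, "fingers": -1},
    {"tx": 0.053, "ty": 0.009, "tz": 0.001, "ax": 0, "ay": 0, "az": -0.15, "fingers": -1},
    {"tx": 0.059, "ty": 0.009, "tz": 0.001, "ax": 0, "ay": 0, "az": -0.2, "fingers": -1},
    {"tx": 0.064, "ty": 0.009, "tz": 0.001, "ax": 0, "ay": 0, "az": -0.25, "fingers": -1},
    {"tx": 0.069, "ty": 0.008, "tz": 0.001, "ax": 0, "ay": 0, "az": -0.3, "fingers": -1},
    {"tx": 0.075, "ty": 0.007, "tz": 0.001, "ax": 0, "ay": 0, "az": -0.35, "fingers": -1},
    {"tx": 0.08, "ty": 0.006, "tz": 0.001, "ax": 0, "ay": 0, "az": -0.4, "fingers": -1},
    {"tx": 0.085, "ty": 0.005, "tz": 0.001, "ax": 0, "ay": 0, "az": -0.45, "fingers": -1},
    {"tx": 0.09, "ty": 0.003, "tz": 0.001, "ax": 0, "ay": 0, "az": -0.5, "fingers": -1},
    {"tx": 0.09, "ty": 0.003, "tz": 0.001, "ax": 0, "ay": 0, "az": -0.5, "fingers": -1}
  ]
}}

```text
time: 4.9
tool_pos: [0.6152, 0.078, 0.1014]
eef_rot: [-1.379, -2.823, -0.001]
ft_force: [0.4, -0.2, 1.5]
width: -0.003
finger_force: 0.0
```

Run:
```python
from h import *
im=shot('top','pics/top3.png'); s=shot('side','pics/side3.png')
print(arm.read_state()['ft_force'],arm.read_state()['tool_pos'])
cv2.imwrite('pics/c3.png',np.vstack([cv2.resize(im[120:300,160:420],(433,300)),cv2.resize(s[130:280,200:416],(433,300))])[:,:,::-1])
P=np.array([.5228,.0265])
def at(th,off,r=.105): 
    u=np.array([np.cos(th),np.sin(th)]);n=np.array([-u[1],u[0]]);q=P+r*u-off*n;return (*q,.102,th)
rows([at(t,.018) for t in np.arange(.7,1.16,.05)],step=.012)
```

```text
[ 0.5897262  -0.13901903  0.19319931] [0.6152868  0.07700409 0.10135563]
5.0 [0.6153 0.077  0.1014] 0.659
[np.float64(0.003), np.float64(0.002), np.float64(-0.001), np.float64(-0.041)]
[np.float64(0.008), np.float64(0.002), np.float64(-0.001), np.float64(-0.091)]
[np.float64(0.014), np.float64(0.002), np.float64(-0.001), np.float64(-0.141)]
[np.float64(0.019), np.float64(0.002), np.float64(-0.001), np.float64(-0.191)]
[np.float64(0.024), np.float64(0.002), np.float64(-0.001), np.float64(-0.241)]
[np.float64(0.03), np.float64(0.002), np.float64(-0.001), np.float64(-0.291)]
[np.float64(0.035), np.float64(0.001), np.float64(-0.001), np.float64(-0.341)]
[np.float64(0.04), np.float64(-0.0), np.float64(-0.001), np.float64(-0.391)]
[np.float64(0.045), np.float64(-0.001), np.float64(-0.001), np.float64(-0.441)]
[np.float64(0.05), np.float64(-0.003), np.float64(-0.001), np.float64(-0.491)]
```

View pics/c3.png

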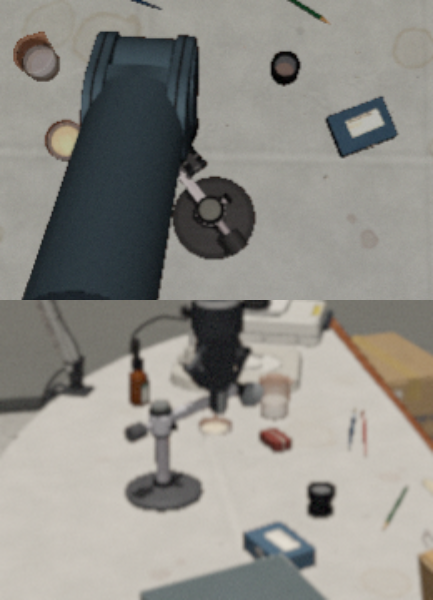

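The boom turned with the finger: its tail now points to (232,238) in the upper crop, and the other items are unmoved. I'll go on to about 1.08 rad, then back off and look.

Emit:
{"method": "carry_out", "body": {
  "rows": [
    {"tx": 0.003, "ty": 0.002, "tz": 0, "ax": 0, "ay": 0, "az": -0.04, "fingers": -1},
    {"tx": 0.008, "ty": 0.002, "tz": 0, "ax": 0, "ay": 0, "az": -0.09, "fingers": -1},
    {"tx": 0.014, "ty": 0.002, "tz": 0, "ax": 0, "ay": 0, "az": -0.14, "fingers": -1},
    {"tx": 0.019, "ty": 0.002, "tz": 0, "ax": 0, "ay": 0, "az": -0.19, "fingers": -1},
    {"tx": 0.024, "ty": 0.002, "tz": 0, "ax": 0, "ay": 0, "az": -0.24, "fingers": -1},
    {"tx": 0.03, "ty": 0.002, "tz": 0, "ax": 0, "ay": 0, "az": -0.29, "fingers": -1},
    {"tx": 0.035, "ty": 0.001, "tz": 0, "ax": 0, "ay": 0, "az": -0.34, "fingers": -1},
    {"tx": 0.04, "ty": 0, "tz": 0, "ax": 0, "ay": 0, "az": -0.39, "fingers": -1},
    {"tx": 0.042, "ty": 0, "tz": 0, "ax": 0, "ay": 0, "az": -0.41, "fingers": -1},
    {"tx": 0.042, "ty": 0, "tz": 0, "ax": 0, "ay": 0, "az": -0.41, "fingers": -1},
    {"tx": 0.042, "ty": 0, "tz": 0, "ax": 0, "ay": 0, "az": -0.41, "fingers": -1}
  ]
}}

```text
time: 6.1
tool_pos: [0.5897, 0.1096, 0.1013]
eef_rot: [-0.78, -3.043, -0.0]
ft_force: [-0.7, -0.7, -0.1]
width: 0.003
finger_force: 0.0
```

Run:
```python
from h import *
s=arm.read_state();print(s['joint_positions'].round(2))
x,y,z=s['tool_pos']
rows([(x+.03,y-.015,z,1.07),(.64,.0,z,1.07),(.62,-.14,.2,1.07),(.5,-.25,.23,.6)])
```

```text
[-0.43  0.63  0.23  1.78 -0.19  0.76  0.97]
6.1 [0.5897 0.1096 0.1013] 1.069
[np.float64(-0.034), np.float64(0.001), np.float64(-0.0), np.float64(-0.001)]
[np.float64(-0.055), np.float64(-0.023), np.float64(-0.0), np.float64(-0.001)]
[np.float64(-0.076), np.float64(-0.048), np.float64(-0.0), np.float64(-0.001)]
[np.float64(-0.097), np.float64(-0.072), np.float64(-0.0), np.float64(-0.001)]
[np.float64(-0.109), np.float64(-0.105), np.float64(-0.025), np.float64(-0.001)]
[np.float64(-0.122), np.float64(-0.138), np.float64(-0.049), np.float64(-0.001)]
[np.float64(-0.134), np.float64(-0.171), np.float64(-0.074), np.float64(-0.001)]
[np.float64(-0.147), np.float64(-0.204), np.float64(-0.099), np.float64(-0.001)]
[np.float64(-0.133), np.float64(-0.243), np.float64(-0.106), np.float64(0.117)]
[np.float64(-0.12), np.float64(-0.281), np.float64(-0.114), np.float64(0.234)]
[np.float64(-0.107), np.float64(-0.32), np.float64(-0.121), np.float64(0.352)]
[np.float64(-0.094), np.float64(-0.358), np.float64(-0.129), np.float64(0.469)]
```

Emit:
{"method": "carry_out", "body": {
  "rows": [
    {"tx": -0.03, "ty": 0, "tz": 0, "ax": 0, "ay": 0, "az": 0, "fingers": -1},
    {"tx": -0.055, "ty": -0.02, "tz": -0.03, "ax": 0, "ay": 0, "az": 0, "fingers": -1},
    {"tx": -0.076, "ty": -0.048, "tz": -0.06, "ax": 0, "ay": 0, "az": 0, "fingers": -1},
    {"tx": -0.097, "ty": -0.072, "tz": -0.08, "ax": 0, "ay": 0, "az": 0, "fingers": -1},
    {"tx": -0.109, "ty": -0.105, "tz": -0.1, "ax": 0, "ay": 0, "az": 0, "fingers": -1},
    {"tx": -0.122, "ty": -0.138, "tz": -0.1, "ax": 0, "ay": 0, "az": 0, "fingers": -1},
    {"tx": -0.134, "ty": -0.171, "tz": -0.1, "ax": 0, "ay": 0, "az": 0, "fingers": -1},
    {"tx": -0.147, "ty": -0.204, "tz": -0.1, "ax": 0, "ay": 0, "az": 0, "fingers": -1},
    {"tx": -0.133, "ty": -0.243, "tz": -0.106, "ax": 0, "ay": 0, "az": 0.117, "fingers": -1},
    {"tx": -0.12, "ty": -0.281, "tz": -0.114, "ax": 0, "ay": 0, "az": 0.234, "fingers": -1},
    {"tx": -0.107, "ty": -0.32, "tz": -0.121, "ax": 0, "ay": 0, "az": 0.352, "fingers": -1},
    {"tx": -0.094, "ty": -0.358, "tz": -0.129, "ax": 0, "ay": 0, "az": 0.469, "fingers": -1},
    {"tx": -0.094, "ty": -0.358, "tz": -0.129, "ax": 0, "ay": 0, "az": 0.469, "fingers": -1}
  ]
}}

```text
time: 7.4
tool_pos: [0.4959, -0.2553, 0.2317]
eef_rot: [1.481, 2.769, -0.004]
ft_force: [-0.2, -0.4, -0.4]
width: -0.004
finger_force: 0.0
```

Run:
```python
from h import *
im=shot('top','pics/top4.png')
cv2.imwrite('pics/c4.png',cv2.resize(im[150:290,170:350],(774,602-2),interpolation=cv2.INTER_CUBIC)[:,:,::-1])
```

```text
(no output)
```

View pics/c4.png

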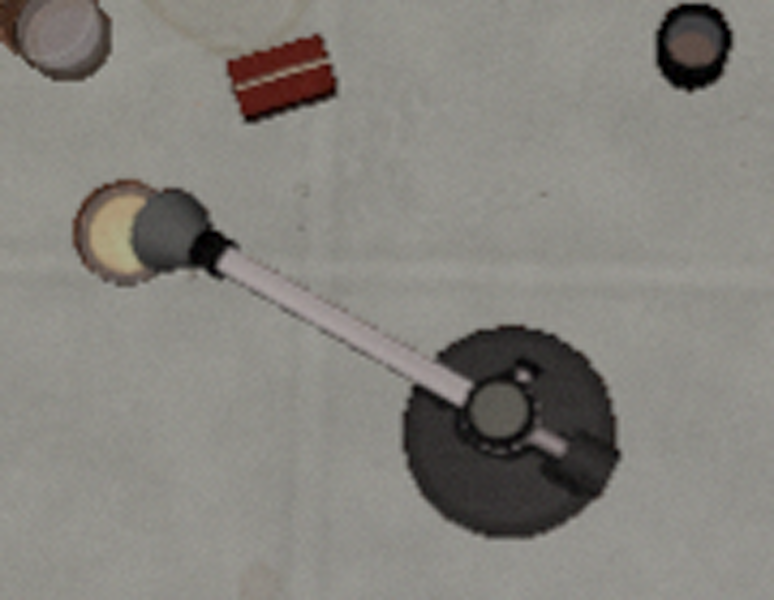

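The crop shows the bar running from (460,388) to its neck at (212,251), the button at (500,410) and the dish centre at about (125,232). I'll work out the remaining angle error.

Run:
```python
from h import *
c=cams.get_calibration('top'); U=lambda x,y:[170+x/4.3,150+y/4.2857]
im=cv2.imread('pics/top4.png').astype(int)
b=pix2plane(c,[U(212,251)],.117)[0]; bt=pix2plane(c,[U(500,410)],.1465)[0]; f=pix2plane(c,[U(509,431)],.018)[0]; d=pix2plane(c,[U(125,232)],.008)[0]
# bar pixels: bright pinkish (R-G large)
m=((im[:,:,2]-im[:,:,1]>4)&(im[:,:,2]>150)).astype(np.uint8); k=np.zeros_like(m);k[205:245,218:280]=m[205:245,218:280]
n,l,s,ce=cv2.connectedComponentsWithStats(k); i=1+np.argmax(s[1:,4]); pts=np.argwhere(l==i)[:,::-1].astype(float)
w=pix2plane(c,pts,.125)[:,:2]; mu=w.mean(0); v=np.linalg.svd(w-mu)[2][0]; v*=np.sign(v[1]); n_=np.array([-v[1],v[0]])
print(len(pts),mu,'bar ang',np.arctan2(v[1],v[0]),'axis pts off line',[(p[:2]-mu)@n_ for p in(f,bt,b)],'dish',d,(d[:2]-mu)@n_)
for P in(f,bt,(f+bt)/2):
    e=d-P; g=b-P; h=mu-P[:2]; print(P,'dish ang',np.arctan2(e[1],e[0]),np.hypot(*e[:2]),'neck',np.arctan2(g[1],g[0]),np.hypot(*g[:2]),'barmid',np.arctan2(h[1],h[0]))
```

```text
285 [0.56526352 0.10607258] bar ang 1.0787616400740783 axis pts off line [np.float64(0.0006159833958574754), np.float64(7.368274975404234e-05), np.float64(-0.000410083665325499)] dish [0.62763417 0.23955867 0.008     ] 0.008089688566821105
[0.52180595 0.02629961 0.018     ] dish ang 1.1101592134617306 0.23807359757263338 neck 1.0725952834504495 0.16639867369999048 barmid 1.0719807740895477
[0.52238186 0.02622613 0.1465    ] dish ang 1.112465134741793 0.23788404421842296 neck 1.0758506930009732 0.16618890214738377 barmid 1.0779486583057323
[0.52209391 0.02626287 0.08225   ] dish ang 1.1113117149271754 0.2379786627207774 neck 1.0742219615894686 0.16629356763254383 barmid 1.0749612735624832
```

The boom is at about 1.076 rad and the dish at 1.111 rad, which is 8 mm off: inside tolerance, but I want more margin. I'll nudge it another 0.034 rad.

Run:
```python
from h import *
P=np.array([.5221,.0263]); a=.034; M=np.array([[np.cos(a),-np.sin(a)],[np.sin(a),np.cos(a)]])
q0=np.array([.5897,.1096]); q=P+M@(q0-P); th=1.069+a; n=np.array([-np.sin(th),np.cos(th)])
o=lambda k,z:(*(q-k*n),z,th)
rows([(.62,-.14,.2,1.05),o(.05,.2),o(.03,.102),o(.012,.102),o(.006,.102),o(.003,.102),o(0,.102)])
```

```text
7.45 [ 0.4984 -0.2524  0.2312] 0.595
[np.float64(0.006), np.float64(0.041), np.float64(0.008), np.float64(-0.114)]
[np.float64(0.012), np.float64(0.082), np.float64(0.016), np.float64(-0.228)]
[np.float64(0.019), np.float64(0.123), np.float64(0.023), np.float64(-0.341)]
[np.float64(0.025), np.float64(0.164), np.float64(0.031), np.float64(-0.455)]
[np.float64(0.056), np.float64(0.187), np.float64(0.031), np.float64(-0.464)]
[np.float64(0.086), np.float64(0.21), np.float64(0.031), np.float64(-0.473)]
[np.float64(0.117), np.float64(0.233), np.float64(0.031), np.float64(-0.482)]
[np.float64(0.147), np.float64(0.256), np.float64(0.031), np.float64(-0.49)]
[np.float64(0.178), np.float64(0.279), np.float64(0.031), np.float64(-0.499)]
[np.float64(0.208), np.float64(0.302), np.float64(0.031), np.float64(-0.508)]
[np.float64(0.214), np.float64(0.298), np.float64(0.064), np.float64(-0.508)]
[np.float64(0.22), np.float64(0.295), np.float64(0.096), np.float64(-0.508)]
[np.float64(0.226), np.float64(0.292), np.float64(0.129), np.float64(-0.508)]
[np.float64(0.242), np.float64(0.283), np.float64(0.129), np.float64(-0.508)]
[np.float64(0.247), np.float64(0.28), np.float64(0.129), np.float64(-0.508)]
[np.float64(0.25), np.float64(0.279), np.float64(0.129), np.float64(-0.508)]
[np.float64(0.252), np.float64(0.277), np.float64(0.129), np.float64(-0.508)]
```

Emit:
{"method": "carry_out", "body": {
  "rows": [
    {"tx": 0.006, "ty": 0.041, "tz": 0.008, "ax": 0, "ay": 0, "az": -0.114, "fingers": -1},
    {"tx": 0.012, "ty": 0.082, "tz": 0.016, "ax": 0, "ay": 0, "az": -0.228, "fingers": -1},
    {"tx": 0.019, "ty": 0.123, "tz": 0.023, "ax": 0, "ay": 0, "az": -0.341, "fingers": -1},
    {"tx": 0.025, "ty": 0.164, "tz": 0.031, "ax": 0, "ay": 0, "az": -0.455, "fingers": -1},
    {"tx": 0.056, "ty": 0.187, "tz": 0.031, "ax": 0, "ay": 0, "az": -0.464, "fingers": -1},
    {"tx": 0.086, "ty": 0.21, "tz": 0.031, "ax": 0, "ay": 0, "az": -0.473, "fingers": -1},
    {"tx": 0.117, "ty": 0.233, "tz": 0.031, "ax": 0, "ay": 0, "az": -0.482, "fingers": -1},
    {"tx": 0.147, "ty": 0.256, "tz": 0.031, "ax": 0, "ay": 0, "az": -0.49, "fingers": -1},
    {"tx": 0.178, "ty": 0.279, "tz": 0.031, "ax": 0, "ay": 0, "az": -0.499, "fingers": -1},
    {"tx": 0.208, "ty": 0.302, "tz": 0.031, "ax": 0, "ay": 0, "az": -0.508, "fingers": -1},
    {"tx": 0.208, "ty": 0.302, "tz": 0.06, "ax": 0, "ay": 0, "az": -0.508, "fingers": -1},
    {"tx": 0.208, "ty": 0.302, "tz": 0.095, "ax": 0, "ay": 0, "az": -0.508, "fingers": -1},
    {"tx": 0.208, "ty": 0.302, "tz": 0.129, "ax": 0, "ay": 0, "az": -0.508, "fingers": -1},
    {"tx": 0.22, "ty": 0.295, "tz": 0.129, "ax": 0, "ay": 0, "az": -0.508, "fingers": -1},
    {"tx": 0.22, "ty": 0.295, "tz": 0.129, "ax": 0, "ay": 0, "az": -0.508, "fingers": -1},
    {"tx": 0.22, "ty": 0.295, "tz": 0.129, "ax": 0, "ay": 0, "az": -0.508, "fingers": -1}
  ]
}}

```text
time: 9.05
tool_pos: [0.6199, 0.0998, 0.1017]
eef_rot: [0.716, 3.058, 0.002]
ft_force: [-0.7, -1.0, -0.0]
width: -0.002
finger_force: 0.0
```

Run:
```python
from h import *
P=np.array([.5221,.0263]); a=.034; M=np.array([[np.cos(a),-np.sin(a)],[np.sin(a),np.cos(a)]])
q0=np.array([.5897,.1096]); q=P+M@(q0-P); th=1.069+a; n=np.array([-np.sin(th),np.cos(th)])
o=lambda k,z:(*(q-k*n),z,th)
rows([o(.012,.102),o(.006,.102),o(.003,.102),o(0,.102)])
```

```text
9.05 [0.6199 0.0998 0.1017] 1.111
[np.float64(0.023), np.float64(-0.004), np.float64(-0.0), np.float64(0.008)]
[np.float64(0.029), np.float64(-0.004), np.float64(-0.0), np.float64(0.008)]
[np.float64(0.032), np.float64(-0.004), np.float64(-0.0), np.float64(0.008)]
[np.float64(0.035), np.float64(-0.004), np.float64(-0.0), np.float64(0.008)]
```

Emit:
{"method": "carry_out", "body": {
  "rows": [
    {"tx": 0.012, "ty": -0.002, "tz": 0, "ax": 0, "ay": 0, "az": 0.008, "fingers": -1},
    {"tx": 0.022, "ty": -0.004, "tz": 0, "ax": 0, "ay": 0, "az": 0.008, "fingers": -1},
    {"tx": 0.028, "ty": -0.004, "tz": 0, "ax": 0, "ay": 0, "az": 0.008, "fingers": -1},
    {"tx": 0.032, "ty": -0.004, "tz": 0, "ax": 0, "ay": 0, "az": 0.008, "fingers": -1},
    {"tx": 0.035, "ty": -0.004, "tz": 0, "ax": 0, "ay": 0, "az": 0.008, "fingers": -1},
    {"tx": 0.035, "ty": -0.004, "tz": 0, "ax": 0, "ay": 0, "az": 0.008, "fingers": -1},
    {"tx": 0.035, "ty": -0.004, "tz": 0, "ax": 0, "ay": 0, "az": 0.008, "fingers": -1}
  ]
}}

```text
time: 9.75
tool_pos: [0.5861, 0.1106, 0.1013]
eef_rot: [0.731, 3.055, -0.0]
ft_force: [-1.5, 0.2, -0.1]
width: 0.003
finger_force: 0.0
```

Run:
```python
from h import *
s=arm.read_state();x,y,z=s['tool_pos'];print(s['ft_force'])
# back off, up, then over the button (post axis .5224,.0263)
rows([(x+.036,y-.018,.102,1.1),(x+.036,y-.018,.2,1.1),(.5224,.0263,.2,1.1)],step=.04)
```

```text
[-1.45374786  0.15372178 -0.1110668 ]
9.75 [0.5861 0.1106 0.1013] 1.101
[np.float64(-0.02), np.float64(0.0), np.float64(-0.0), np.float64(0.0)]
[np.float64(-0.04), np.float64(0.0), np.float64(-0.001), np.float64(0.001)]
[np.float64(-0.04), np.float64(0.0), np.float64(-0.033), np.float64(0.001)]
[np.float64(-0.04), np.float64(0.0), np.float64(-0.066), np.float64(0.001)]
[np.float64(-0.04), np.float64(0.0), np.float64(-0.099), np.float64(0.001)]
[np.float64(-0.021), np.float64(-0.035), np.float64(-0.099), np.float64(0.001)]
[np.float64(-0.001), np.float64(-0.069), np.float64(-0.099), np.float64(0.001)]
[np.float64(0.019), np.float64(-0.104), np.float64(-0.099), np.float64(0.001)]
```

Emit:
{"method": "carry_out", "body": {
  "rows": [
    {"tx": -0.02, "ty": 0, "tz": 0, "ax": 0, "ay": 0, "az": 0, "fingers": -1},
    {"tx": -0.04, "ty": 0, "tz": 0, "ax": 0, "ay": 0, "az": 0, "fingers": -1},
    {"tx": -0.04, "ty": 0, "tz": -0.033, "ax": 0, "ay": 0, "az": 0, "fingers": -1},
    {"tx": -0.04, "ty": 0, "tz": -0.066, "ax": 0, "ay": 0, "az": 0, "fingers": -1},
    {"tx": -0.04, "ty": 0, "tz": -0.099, "ax": 0, "ay": 0, "az": 0, "fingers": -1},
    {"tx": -0.021, "ty": -0.035, "tz": -0.099, "ax": 0, "ay": 0, "az": 0, "fingers": -1},
    {"tx": -0.001, "ty": -0.069, "tz": -0.099, "ax": 0, "ay": 0, "az": 0, "fingers": -1},
    {"tx": 0.019, "ty": -0.104, "tz": -0.099, "ax": 0, "ay": 0, "az": 0, "fingers": -1},
    {"tx": 0.019, "ty": -0.104, "tz": -0.099, "ax": 0, "ay": 0, "az": 0, "fingers": -1},
    {"tx": 0.019, "ty": -0.104, "tz": -0.08, "ax": 0, "ay": 0, "az": 0, "fingers": -1},
    {"tx": 0.019, "ty": -0.104, "tz": -0.065, "ax": 0, "ay": 0, "az": 0, "fingers": -1},
    {"tx": 0.019, "ty": -0.104, "tz": -0.056, "ax": 0, "ay": 0, "az": 0, "fingers": -1},
    {"tx": 0.019, "ty": -0.104, "tz": -0.056, "ax": 0, "ay": 0, "az": 0, "fingers": -1},
    {"tx": 0.019, "ty": -0.104, "tz": -0.056, "ax": 0, "ay": 0, "az": 0, "fingers": -1}
  ]
}}

```text
time: 11.15
tool_pos: [0.5224, 0.0266, 0.1575]
eef_rot: [0.731, 3.055, -0.0]
ft_force: [-0.2, 0.2, 0.3]
width: -0.0
finger_force: 0.0
```

Run:
```python
from h import *
s=arm.read_state();print(s['tool_pos'],s['ft_force'])
im=shot('top','pics/top5.png'); sd=shot('side','pics/side5.png')
cv2.imwrite('pics/c5.png',np.vstack([cv2.resize(im[150:290,170:350],(386,300)),cv2.resize(sd[140:240,220:350],(390,300))[:,:386]])[:,:,::-1])
```

```text
[0.5224063  0.02655857 0.15752418] [-0.16955876  0.16013819  0.34737485]
```

View pics/c5.png

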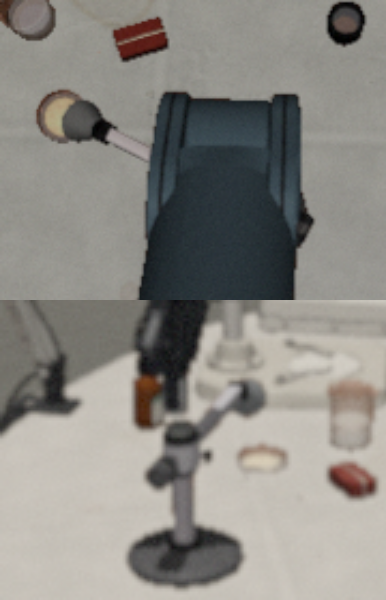

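The fingertips sit just above the button (tip at (176,408), button at (181,432) in the lower crop), and the lamp head overlaps the dish in the upper crop. Pressing.

Emit:
{"method": "carry_out", "body": {
  "rows": [
    {"tx": 0, "ty": 0, "tz": 0.006, "ax": 0, "ay": 0, "az": 0, "fingers": -1},
    {"tx": 0, "ty": 0, "tz": 0.01, "ax": 0, "ay": 0, "az": 0, "fingers": -1},
    {"tx": 0, "ty": 0, "tz": 0.012, "ax": 0, "ay": 0, "az": 0, "fingers": -1},
    {"tx": 0, "ty": 0, "tz": 0.014, "ax": 0, "ay": 0, "az": 0, "fingers": -1},
    {"tx": 0, "ty": 0, "tz": 0.015, "ax": 0, "ay": 0, "az": 0, "fingers": -1},
    {"tx": 0, "ty": 0, "tz": 0.015, "ax": 0, "ay": 0, "az": 0, "fingers": -1},
    {"tx": 0, "ty": 0, "tz": 0.015, "ax": 0, "ay": 0, "az": 0, "fingers": -1}
  ]
}}

```text
time: 11.95
tool_pos: [0.5219, 0.0266, 0.1424]
eef_rot: [-0.731, -3.055, -0.0]
ft_force: [-0.7, 0.5, 3.1]
width: 0.003
finger_force: 2.1
```

Emit:
{"method": "carry_out", "body": {
  "rows": [
    {"tx": 0, "ty": 0, "tz": 0.001, "ax": 0, "ay": 0, "az": 0, "fingers": -1},
    {"tx": 0, "ty": 0, "tz": 0.002, "ax": 0, "ay": 0, "az": 0, "fingers": -1},
    {"tx": 0, "ty": 0, "tz": 0.002, "ax": 0, "ay": 0, "az": 0, "fingers": -1},
    {"tx": 0, "ty": 0, "tz": 0.002, "ax": 0, "ay": 0, "az": 0, "fingers": -1}
  ]
}}

```text
time: 12.35
tool_pos: [0.522, 0.0266, 0.1414]
eef_rot: [-0.731, -3.055, -0.001]
ft_force: [-4.4, 0.5, 16.2]
width: -0.001
finger_force: 8.0
```

The force of 16 N with the tip at 141.4 mm means the button is fully down. Now I'll release it and back away.

Emit:
{"method": "carry_out", "body": {
  "rows": [
    {"tx": 0, "ty": 0, "tz": -0.005, "ax": 0, "ay": 0, "az": 0, "fingers": -1},
    {"tx": 0, "ty": 0, "tz": -0.02, "ax": 0, "ay": 0, "az": 0, "fingers": -1},
    {"tx": 0, "ty": 0, "tz": -0.05, "ax": 0, "ay": 0, "az": 0, "fingers": -1},
    {"tx": 0, "ty": 0, "tz": -0.09, "ax": 0, "ay": 0, "az": 0, "fingers": -1},
    {"tx": -0.02, "ty": -0.035, "tz": -0.09, "ax": 0, "ay": 0, "az": 0, "fingers": -1},
    {"tx": -0.04, "ty": -0.07, "tz": -0.09, "ax": 0, "ay": 0, "az": 0, "fingers": -1},
    {"tx": -0.06, "ty": -0.105, "tz": -0.09, "ax": 0, "ay": 0, "az": 0, "fingers": -1},
    {"tx": -0.08, "ty": -0.14, "tz": -0.09, "ax": 0, "ay": 0, "az": 0, "fingers": -1},
    {"tx": -0.1, "ty": -0.175, "tz": -0.09, "ax": 0, "ay": 0, "az": 0, "fingers": -1},
    {"tx": -0.12, "ty": -0.21, "tz": -0.09, "ax": 0, "ay": 0, "az": 0, "fingers": -1},
    {"tx": -0.13, "ty": -0.23, "tz": -0.09, "ax": 0, "ay": 0, "az": 0, "fingers": -1},
    {"tx": -0.13, "ty": -0.23, "tz": -0.09, "ax": 0, "ay": 0, "az": 0, "fingers": -1},
    {"tx": -0.13, "ty": -0.23, "tz": -0.09, "ax": 0, "ay": 0, "az": 0, "fingers": -1}
  ]
}}

```text
time: 13.65
tool_pos: [0.5335, -0.2373, 0.2298]
eef_rot: [-0.732, -3.054, -0.0]
ft_force: [-0.0, 0.4, 0.5]
width: -0.001
finger_force: 0.0
```

Run:
```python
from h import *
im=shot('top','pics/top6.png')
cv2.imwrite('pics/c6.png',cv2.resize(im[150:290,170:350],(774,600),interpolation=cv2.INTER_CUBIC)[:,:,::-1])
c=cams.get_calibration('top'); im=im[:,:,::-1].astype(int)
m=((im[:,:,2]-im[:,:,1]>4)&(im[:,:,2]>150)).astype(np.uint8); k=np.zeros_like(m);k[205:245,218:280]=m[205:245,218:280]
n,l,s,ce=cv2.connectedComponentsWithStats(k); i=1+np.argmax(s[1:,4]); w=pix2plane(c,np.argwhere(l==i)[:,::-1].astype(float),.125)[:,:2]
mu=w.mean(0); v=np.linalg.svd(w-mu)[2][0]; v*=np.sign(v[1]); d=np.array([.6279,.2394])
h=mu-np.array([.5222,.0263]); print(len(w),np.arctan2(v[1],v[0]),np.arctan2(h[1],h[0]),'dish off',(d-mu)@[-v[1],v[0]], arm.read_state()['tool_pos'],arm.read_state()['ft_force'])
```

```text
305 1.1125785464032318 1.1089857899227136 dish off -0.00021000798428320126 [ 0.53386403 -0.23623124  0.22983858] [ 0.47685252  0.52406918 -0.29974064]
```

View pics/c6.png

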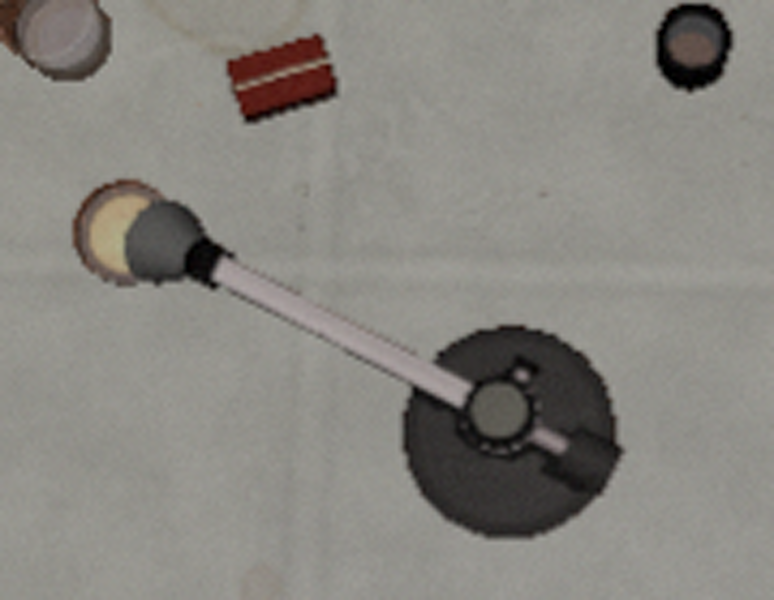

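The bar (460,388)–(205,258) now lines up with the dish at (125,232), about 0 mm off in table coordinates. Everything else in the crop stands where it was, and the arm is clear.

```bash
python3 -c "
from rig import arm; print(arm.job_done())"
```

```text
the job is handed in; nothing more can be done
None
```

The job is handed in: the lamp points at the dish's centre to within about 1 mm by my camera measurement, and the button was pressed fully down (16 N) and released. The dish, loupe and weight still look in place in the last picture. The slide box was outside that crop, but nothing came near it. The hand-in gave no verdict.

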